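Scrap the short bus link and show the bent one to the inspection camera

TASK

Two of the six copper bus links on the black mat are faulty: put the one that was cut short into the red scrap tray, then pick up the one with the bent-up end and show it to the inspection camera. Hold it in the air with its middle 15 cm straight out from the lens at lens height (above the yellow spot on the camera's foot), flat part level and bent end up, side-on to the lens so that the bend shows in profile, and finish while still holding it there, motionless. Leave the four sound links, the screwdriver, the battery cell and the jar where they are, and do not bump the camera.

Things in the scene. Friction and masses are not known exactly. Their poses are not given: they have to be found in the camera images.
- short: the short copper bus link: like the sound ones but only 65 mm long (65 x 20 x 10 mm, length along its x). Lies flat on the mat. Origin: centre of its underside, z up. About 115 g
- bent: the bent copper bus link, 20 mm wide (y), 10 mm thick: flat from x = -50 to +18 mm, then its +x end, 32 mm long, turns up by 45 degrees (tip 31 mm above the underside). Flat part lies on the mat. Origin: underside, middle of the bar's length; grip here across the width, near its balance point; x along the flat part towards the bent end, z up. About 175 g
- bent_mid (a point): the middle of the bent link: 5 mm above its origin, half way through its thickness; this point is to be brought to the view point
- good1: copper bus link, a flat bar 100 x 20 x 10 mm (length along its x, width along its y) with a dark bolt hole near each end; sound. Lies flat, along the mat's x within 0.25 rad. Origin: centre of its underside, z up. 175 g. Leave it alone
- good2: copper bus link, a flat bar 100 x 20 x 10 mm (length along its x, width along its y) with a dark bolt hole near each end; sound. Lies flat, along the mat's x within 0.25 rad. Origin: centre of its underside, z up. 175 g. Leave it alone
- good3: copper bus link, a flat bar 100 x 20 x 10 mm (length along its x, width along its y) with a dark bolt hole near each end; sound. Lies flat, along the mat's x within 0.25 rad. Origin: centre of its underside, z up. 175 g. Leave it alone
- good4: copper bus link, a flat bar 100 x 20 x 10 mm (length along its x, width along its y) with a dark bolt hole near each end; sound. Lies flat, along the mat's x within 0.25 rad. Origin: centre of its underside, z up. 175 g. Leave it alone
- mat: fixed black rubber mat 270 (x) x 230 (y) x 2 mm on the table; the six links lie flat on it in two rows of three, any link in any place, lengthwise along its x within 0.25 rad, at least 30 mm clear beside each one's middle. Origin: underside centre, z up; its top is 2 mm above the table
- scrap: fixed red open scrap tray, 150 (x) x 120 (y) x 35 mm high outside, walls 4 mm, floor 4 mm, empty. Origin: underside centre, z up
- camera: fixed inspection camera: aluminium foot 100 x 8 mm from x = -60 to 280 mm with a yellow spot, post at x = 235, blue head (55 mm wide, top 225 mm above the table) and white ring light (top 230 mm) with a black lens, front at x = 150, looking level along -x. Origin: on the table under the spot; x towards the camera, y across the line of sight, z up. Shown link lies along this y, either way
- lens (a point): centre of the lens front, 200 mm above the table; axes as the camera's
- view (a point): the view point in the air: 150 mm straight out from the lens, 200 mm above the table and right above the yellow spot; axes as the camera's
- screwdriver: loose screwdriver with a red handle lying towards the far side, about 200 mm long. Leave it alone
- cell: loose upright green battery cell, 21 mm across, 68 mm high, origin under its foot. Leave it alone
- jar: loose jar, 50 mm across, 60 mm high, origin under its foot. Leave it alone
Things that resemble listed ones, but are neither listed nor needed, are in the scene too. What is shaped like the short but purple or turquoise is not meant.

How it is judged:
On the way, in this order (a step that is already met when the one before it is completed fails the run):
1. the short link lies in the scrap tray, let go (x of short in the frame of scrap between -0.07 and 0.07 m and y of short in the frame of scrap between -0.055 and 0.055 m and z of short in the frame of scrap between -0.005 and 0.03 m and contact force between short and the fingers below 0.3 N and linear speed of short below 0.03 m/s), for 0.2 s.
2. the bent link is gripped and held at the view point, level and side-on (x of bent_mid in the frame of view between -0.02 and 0.02 m and y of bent_mid in the frame of view between -0.02 and 0.02 m and z of bent_mid in the frame of view between -0.02 and 0.02 m and angle between bent's own z axis and vertical below 0.175 rad and angle between the x axis of bent and the y axis of camera, either way round below 0.175 rad and contact force between bent and the fingers above 1 N), for 0.2 s.
At the end, for the whole second after the job is handed in: Bent link held in the fingers, still, its middle within 20 mm of the view point on each camera axis, level (bend up) and side-on to the lens within 10 degrees; short link let go in the scrap tray; sound links, screwdriver, cell and jar within 15 mm of their starts (all of step 1 and all of step 2 and linear speed of bent below 0.02 m/s and angular speed of bent below 0.15 rad/s and distance of each of good1, good2, good3, good4, screwdriver, cell, jar from where it was at the start of the episode below 0.015 m); the arm keeps its last pose, push and grip.
It fails at once if a sound link or another bystander is moved by more than 15 mm (distance of any of good1, good2, good3, good4, screwdriver, cell, jar from where it was at the start of the episode above 0.015 m).
It fails at once if the camera or its stand is bumped (over 5 N) (contact force between camera and anything else above 5 N).
It also fails if it takes over 69 s, if anything falls off the work surface, if the arm or the gripper's body presses on something with over 40 N, if the wrist force passes 120 N, or if a joint passes its speed limit or range.

ROBOT

A 6-joint arm with a two-finger parallel gripper is mounted at the origin on the work surface. World frame = base frame: x ahead of the robot, y to its left, z up, the work surface at z = 0. Lengths are in m, angles in rad, forces in N, time in s.
With the tool pointing down it reaches from about 0.35 to 0.85 m from the base axis. Payload 8.1 kg.
Tool frame: the origin (TCP) lies between the finger pads; the fingertips stand 11 mm ahead of it and the grasp point (between the pads) lies 8 mm behind it; y points along the fingers, x is the direction in which the jaws open and shut, and the axes are right-handed (so a half turn about y gives the same grasp; the last joint's range is limited). The gripper opens to 93 mm and grips with 3 to 60 N. Pads are 15 mm wide; open, the fingers measure 128 mm over their backs; the gripper's body (75 mm by 188 mm) begins 65 mm behind the grasp point.
Start: joints at [1.06, 0.13, 1.488, -0, 1.523, -0.085], TCP at [0.248, 0.546, 0.23] pointing down, gripper open.
Joint ranges: [-2.96, 2.96], [-0.89, 2.26], [0.02, 2.5], [-1.34, 4.48], [0, 2.73], [-2.66, 2.66]. Speed limits (rad/s): [2.39, 2.39, 2.79, 3.14, 3.14, 3.14].

INTERFACE

Orientations are given as a rotation vector (axis times angle).
In Python, from plant import readout, optics, robot gives the robot as it stands.
- The arm moves only by the shell command python3 -m creep 'ROWS' [FORCE]. ROWS is JSON, a list that holds one entry, the list of rows, each a list of 7 numbers: the closure, from 0 (fully open) to 1 (shut), then the shift along the tool's x, y, z in cm, then the turn, a rotation vector about the tool's x, y, z in degrees. In form: [[[grip, x, y, z, wx, wy, wz], ...]]. A call has exactly 8 rows; each row shifts and turns the pose as measured when the row begins, along the tool's axes as they then stand; what a row does not reach is not made up. A row lasts 1/10 s, in which the tool goes at most 50 mm and 8.59 degrees, less where a joint would pass 70% of its speed; a pose out of reach is approached as far as the arm can. A call is refused whole if a number of a shift passes 5 or a number of a turn 8.59, either way. A call with a gripper value outside its range is refused whole. The fingers move at their own pace and stop on an object; FORCE is the grip in N (left out, the last holds). Time passes only in rows, so rows that do not move let the fingers close, or fill a call up. It gives the time, the measured TCP pose, the force and the opening at its end, in the units of the state.
- readout.read_state(): the state, without advancing time (a new reading comes with each control period).
- optics.read_camera(name): name is "scene" or "top" or "wrist"; returns a dict with "frame" (400x640x3 uint8, red, green, blue), "depth" (400x640 float32, m along the optical axis (not along the pixel's ray), 0 where there is no reading), "intrinsics" (3x3 intrinsics, pixels), "R" (3x3) and "t" (3): a world point X has camera coordinates R X + t. Camera axes: x right, y down, z forward; pixel columns grow to the right and rows downward; lengths in m; the calibration is good to about 2 mm. A picture is of the moment at which its call begins.
- robot.close_job(): hands the job in, once; it reports no verdict.
The state is a dict: "t": time; "q": joint angles; "dq": joint speeds; "joint_torque": joint torques, N m; "tool_pos": TCP position; "orientation": TCP orientation; "force": force on the tool from outside, world axes, zero at the start; "wrist_torque": the same for the moment, N m; "opening": finger opening in m.
Only numpy, scipy, OpenCV 4.12 (cv2) and the standard library are available. Lean on these libraries where they do the work, as an engineer would, in place of code of your own. Each camera call takes 0.05 s, during which the arm holds its last target. There are 200 camera calls.

## Working session

There is one attempt and no reset: what is moved stays moved. The work goes in short steps, Python scripts to look and compute and a shell command to move; the robot and the scene stay as the last step left them, time stands still between calls to the robot, and variables do not carry over. Pictures are saved under pics/ and viewed, about 8 in all and at most 12, crops included, and the job is handed in when it is done.

```bash
mkdir -p pics; ls
python3 - <<'E'
from plant import readout, optics
import cv2,numpy as np
print(readout.read_state())
for n in("top","scene"):
    c=optics.read_camera(n); np.savez(f"pics/{n}0.npz",**c)
    cv2.imwrite(f"pics/{n}0.png",c["frame"][:,:,::-1]); print(n,c["intrinsics"].tolist(),c["R"].round(3).tolist(),c["t"].round(3).tolist())
E
```

```text
pics
{'t': 0.0, 'q': array([ 1.05961799e+00,  1.31158476e-01,  1.48925277e+00, -8.07979382e-06,
        1.52300005e+00, -8.54032782e-02]), 'dq': array([-0.0006028 ,  0.00103955, -0.00065536, -0.00103323, -0.00096476,
       -0.00050158]), 'joint_torque': array([-9.42757179e-04, -5.59817362e+01, -4.91768789e+01,  7.65357306e-02,
        3.50624369e-02,  2.41891883e-05]), 'tool_pos': array([0.24753492, 0.54596555, 0.2286036 ]), 'orientation': array([-1.38193391, -0.8889075 ,  0.8915422 ]), 'force': array([0.49281572, 0.57426793, 0.11907384]), 'wrist_torque': array([-0.00757456, -0.02134881, -0.02385066]), 'opening': 0.09311306075292959}
top [[377.44385723336177, 0.0, 313.58161485368544], [0.0, 377.44385723336177, 197.57599025600598], [0.0, 0.0, 1.0]] [[-0.0, -1.0, 0.019], [-0.986, -0.003, -0.167], [0.167, -0.018, -0.986]] [0.03, 0.542, 1.124]
scene [[469.19054086997073, 0.0, 317.7183989113653], [0.0, 469.19054086997073, 197.824443773448], [0.0, 0.0, 1.0]] [[0.751, 0.66, -0.002], [0.481, -0.549, -0.683], [-0.452, 0.512, -0.73]] [-0.417, -0.108, 1.675]
```

View pics/top0.png

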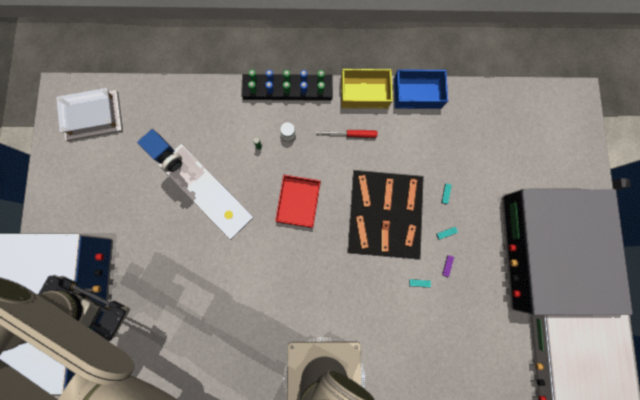

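View pics/scene0.png

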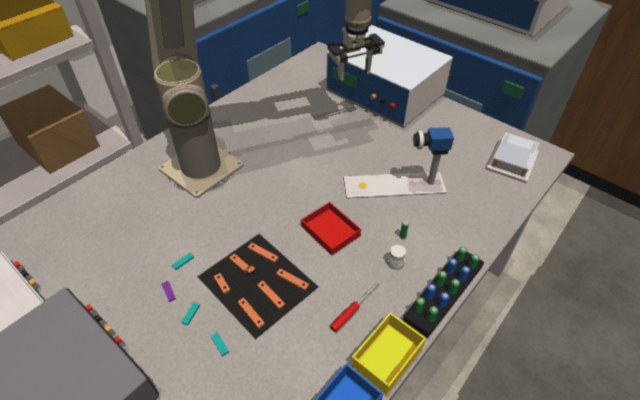

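The top view shows the short link at about (411,236) and the bent one at about (385,236), with its bent end up-image. The red tray is at (298,202), the yellow spot at (229,215) and the camera head at (155,145).

```bash
cat > h.py <<'E'
import numpy as np,cv2
from scipy.spatial.transform import Rotation as Ro
def ray(c,uv,z):
    K,R,t=c["intrinsics"],c["R"],c["t"]; o=-R.T@t
    d=R.T@np.linalg.inv(K)@np.array([uv[0],uv[1],1.]); return o+d*(z-o[2])/d[2]
def blobs(c,lo,hi,amin=20):
    m=cv2.inRange(cv2.cvtColor(c["frame"],cv2.COLOR_RGB2HSV),lo,hi)
    cs,_=cv2.findContours(m,cv2.RETR_EXTERNAL,cv2.CHAIN_APPROX_NONE)
    return [k for k in cs if cv2.contourArea(k)>=amin]
def rect(c,k,z):
    P=np.array([ray(c,p,z)[:2] for p in k[:,0].astype(float)])
    (x,y),(w,h),a=cv2.minAreaRect((P*1000).astype(np.float32))
    a=a if w>=h else a+90
    return np.round([x,y,max(w,h),min(w,h),(a+90)%180-90],1)
E
python3 - <<'E'
from h import *
for n in("top","scene"):
    c=dict(np.load(f"pics/{n}0.npz")); print(n)
    for nm,lo,hi,z in(("cop",(4,90,90),(17,210,255),.012),("red",(0,180,60),(4,255,255),.035),("yel",(20,150,150),(32,255,255),.008),("white-foot",(0,0,205),(180,40,255),.008),("blue",(100,150,60),(120,255,255),.225)):
        for k in blobs(c,lo,hi):
            M=k[:,0].mean(0); 
            if nm in("white-foot","blue") and not(130<M[0]<260 and 120<M[1]<250 if n=="top" else 330<M[0]<460 and 110<M[1]<210): continue
            print(nm,M.round(),cv2.contourArea(k),rect(c,k,z))
    d=c["depth"]; print((d>0).mean())
c=dict(np.load("pics/top0.npz"))
K,R,t=c["intrinsics"],c["R"],c["t"]
def h(u,v): return (R.T@(np.linalg.inv(K)@[u,v,1]*c["depth"][v,u]-t))
for u,v in((411,232),(411,240),(385,245),(385,236),(386,227),(385,223),(362,232),(229,215),(298,202),(292,180),(155,145),(175,162)): print(u,v,h(u,v).round(4))
E
```

```text
top
cop [540. 366.] 30.0 [  38.2 -648.4   18.2   16.9   89.7]
cop [ 95. 288.] 26.5 [266.1 692.7  18.3  14.8  89.9]
cop [410. 235.] 145.0 [ 429.4 -274.4   70.    24.8  -14.8]
cop [385. 236.] 208.0 [ 427.7 -193.7   98.6   24.7   -4.3]
cop [362. 232.] 221.5 [ 440.  -121.6  104.1   24.9    9.1]
cop [411. 194.] 209.0 [ 559.7 -284.1  103.6   25.2   -9.3]
cop [388. 194.] 211.0 [ 561.7 -208.7  103.4   25.1   -7.1]
cop [364. 190.] 212.5 [ 571.8 -132.3  103.9   25.1    9. ]
red [517. 293.] 31.5 [ 252.7 -585.2   19.1   17.7   89.9]
red [ 99. 257.] 22.5 [361.6 677.3  18.2  14.9 -90. ]
red [513. 247.] 30.5 [ 390.5 -585.4   19.    18.6   -5. ]
red [298. 201.] 1571.0 [533.1  79.8 145.2 112.6  -9.4]
red [361. 133.] 131.5 [ 753.8 -124.3   93.9   16.9  -89.6]
yel [228. 214.] 22.0 [493.2 298.8  16.1  15.7   2.1]
yel [363.  88.] 891.0 [ 933.  -148.5  158.1  108.    89.2]
white-foot [211. 195.] 2019.5 [546.2 352.6 265.3  96.9  45.6]
blue [153. 144.] 431.0 [654.4 459.1  67.3  50.   45.7]
0.99584765625
scene
cop [251. 312.] 269.0 [ 561.  -281.7  105.6   23.4   -9.1]
cop [271. 294.] 246.5 [ 561.  -206.1  10
[... 512 characters left out ...]
389. 349.] 2728.5 [ 900.2 -115.   168.4  116.1   90. ]
yel [29. 14.] 303.0 [-1603.2   148.6   330.1    75.5    90. ]
white-foot [378. 185.] 1133.5 [529.5 341.4 222.4  97.5  45.3]
white-foot [441. 182.] 30.5 [682.6 494.8  92.7  13.9 -45.6]
blue [440. 139.] 375.0 [670.5 439.2 101.6  69.  -55.4]
0.99589453125
411 232 [ 0.4382 -0.2767  0.0144]
411 240 [ 0.4131 -0.2755  0.0149]
385 245 [ 0.3976 -0.1937  0.0123]
385 236 [ 0.4257 -0.1945  0.0128]
386 227 [ 0.4531 -0.1963  0.0232]
385 223 [ 0.4647 -0.1917  0.0325]
362 232 [ 0.4383 -0.1227  0.0105]
229 215 [0.4915 0.2969 0.0089]
298 202 [0.5339 0.0795 0.0075]
292 180 [0.6058 0.0994 0.0061]
155 145 [0.6513 0.4544 0.2268]
175 162 [0.6072 0.4017 0.2189]
```

```bash
cat >> h.py <<'E'
from plant import readout
def plan(pos,yaw,calls=1,step=.045):
    """rows [x y z cm, wx wy wz deg] towards TCP pos, tool y down, jaw axis at yaw deg (mod 180, see yaw sign)"""
    s=readout.read_state(); p=s["tool_pos"].copy(); R=Ro.from_rotvec(s["orientation"]); pos=np.array(pos)
    a=np.radians(yaw); x=np.array([np.cos(a),np.sin(a),0]); y=np.array([0,0,-1.])
    T=Ro.from_matrix(np.c_[x,y,np.cross(x,y)])
    X=R.as_matrix()[:,0]
    print("t",round(s["t"],2),"p",p.round(4),"jaw yaw",np.degrees(np.arctan2(X[1],X[0])).round(1),"down",R.as_matrix()[:,1].round(3),"q1,q6",s["q"][[0,5]].round(2),"open",round(s["opening"],4),"F",s["force"].round(1))
    d=pos-p; w=np.degrees((R.inv()*T).magnitude())
    n=int(max(1,np.ceil(np.linalg.norm(d)/step),np.ceil(w/8.))); dp=d/n; rv=(R.inv()*T).as_rotvec()/n
    print("rows needed",n)
    for i in range(min(n,8*calls)):
        print([*(R.inv().apply(dp)*100).round(1).tolist(),*np.degrees(rv).round(1).tolist()])
        R=R*Ro.from_rotvec(rv)
E
python3 -c "
from h import *
plan([.430,-.2735,.15],75,3)"
```

```text
t 0.1 p [0.2476 0.546  0.2287] jaw yaw 65.6 down [-0.001 -0.001 -1.   ] q1,q6 [ 1.06 -0.09] open 0.093 F [-0.2  0.4  0. ]
rows needed 19
[-3.5, 0.4, -2.7, -0.0, -0.5, -0.0]
[-3.6, 0.4, -2.6, -0.0, -0.5, -0.0]
[-3.6, 0.4, -2.6, -0.0, -0.5, -0.0]
[-3.6, 0.4, -2.6, -0.0, -0.5, -0.0]
[-3.6, 0.4, -2.5, -0.0, -0.5, -0.0]
[-3.6, 0.4, -2.5, -0.0, -0.5, -0.0]
[-3.7, 0.4, -2.5, -0.0, -0.5, -0.0]
[-3.7, 0.4, -2.4, -0.0, -0.5, -0.0]
[-3.7, 0.4, -2.4, -0.0, -0.5, -0.0]
[-3.7, 0.4, -2.4, -0.0, -0.5, -0.0]
[-3.7, 0.4, -2.3, -0.0, -0.5, -0.0]
[-3.8, 0.4, -2.3, -0.0, -0.5, -0.0]
[-3.8, 0.4, -2.3, -0.0, -0.5, -0.0]
[-3.8, 0.4, -2.2, -0.0, -0.5, -0.0]
[-3.8, 0.4, -2.2, -0.0, -0.5, -0.0]
[-3.8, 0.4, -2.2, -0.0, -0.5, -0.0]
[-3.9, 0.4, -2.1, -0.0, -0.5, -0.0]
[-3.9, 0.4, -2.1, -0.0, -0.5, -0.0]
[-3.9, 0.4, -2.1, -0.0, -0.5, -0.0]
```

```bash
python3 -m creep '[[[0.4,-3.6,0.3,-2.6,0,-0.5,0],[0.4,-3.6,0.3,-2.6,0,-0.5,0],[0.4,-3.6,0.3,-2.6,0,-0.5,0],[0.4,-3.6,0.3,-2.5,0,-0.5,0],[0.4,-3.6,0.3,-2.5,0,-0.5,0],[0.4,-3.6,0.3,-2.5,0,-0.5,0],[0.4,-3.7,0.3,-2.5,0,-0.5,0],[0.4,-3.7,0.3,-2.4,0,-0.5,0]]]' 30
python3 -m creep '[[[0.4,-3.7,0.3,-2.4,0,-0.5,0],[0.4,-3.7,0.3,-2.4,0,-0.5,0],[0.4,-3.7,0.3,-2.4,0,-0.5,0],[0.4,-3.8,0.3,-2.3,0,-0.5,0],[0.4,-3.8,0.3,-2.3,0,-0.5,0],[0.4,-3.8,0.3,-2.3,0,-0.5,0],[0.4,-3.8,0.3,-2.2,0,-0.5,0],[0.4,-3.8,0.3,-2.2,0,-0.5,0]]]'
python3 -c "
from h import *
plan([.430,-.2735,.10],75,1)"
```

```text
t: 0.9
tool_pos: [0.3213, 0.1916, 0.1987]
orientation: [-1.355, -0.945, 0.96]
force: [0.7, 0.1, 0.3]
opening: 0.056
t: 1.7
tool_pos: [0.4036, -0.1667, 0.1747]
orientation: [-1.329, -1.002, 1.013]
force: [1.3, 0.7, 0.1]
opening: 0.056
t 1.7 p [ 0.4036 -0.1667  0.1747] jaw yaw 74.5 down [-0.003 -0.007 -1.   ] q1,q6 [-0.5 -1.8] open 0.056 F [1.3 0.7 0.1]
rows needed 3
[-3.2, 2.5, -1.8, -0.0, -0.2, -0.1]
[-3.2, 2.5, -1.8, -0.0, -0.2, -0.1]
[-3.2, 2.5, -1.8, -0.0, -0.2, -0.1]
```

```bash
python3 -m creep '[[[0.4,-3.2,2.5,-1.8,0,-0.2,-0.1],[0.4,-3.2,2.5,-1.8,0,-0.2,-0.1],[0.4,-3.2,2,-1.8,0,-0.2,-0.1],[0.4,0,0,0,0,0,0],[0.4,0,0,0,0,0,0],[0.4,0,0,0,0,0,0],[0.4,0,0,0,0,0,0],[0.4,0,0,0,0,0,0]]]'
python3 - <<'E'
from h import *
from plant import optics
plan([.430,-.2735,.05],75,1)
c=optics.read_camera("wrist"); cv2.imwrite("pics/w1.png",c["frame"][:,:,::-1])
for n in ("wrist",):
    for k in blobs(c,(4,90,90),(17,210,255),100): print(k[:,0].mean(0).round(),rect(c,k,.012))
E
```

```text
t: 2.5
tool_pos: [0.4294, -0.2818, 0.1017]
orientation: [-1.322, -1.009, 1.013]
force: [0.3, -0.2, 0.6]
opening: 0.0556
t 2.5 p [ 0.4294 -0.2818  0.1017] jaw yaw 74.8 down [-0.002 -0.001 -1.   ] q1,q6 [-0.68 -1.98] open 0.0556 F [ 0.3 -0.2  0.6]
rows needed 2
[0.4, 2.6, 0.1, -0.1, -0.1, -0.0]
[0.4, 2.6, 0.1, -0.1, -0.1, -0.0]
[349. 348.] [ 573.2 -292.9   22.2   13.1   70. ]
[354. 324.] [ 548.8 -282.1   38.6   20.7   -9.3]
[330. 204.] [ 428.3 -273.7   65.7   20.5  -15.4]
[422. 179.] [ 429.7 -193.7  102.2   27.4    3. ]
[506. 168.] [ 439.1 -124.   101.8   24.6    9. ]
```

View pics/w1.png

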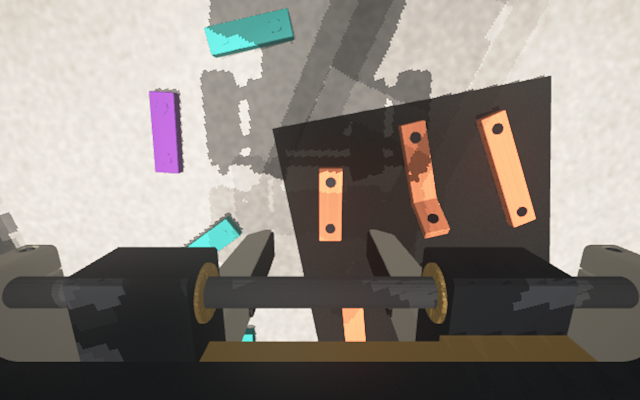

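The wrist view confirms the short link at pixel (330,204), 66 x 20.5 mm, and the bent one at (422,179) with its kink towards the bottom of the picture.

```bash
python3 -m creep '[[[0.4,0.4,2.5,0,0,-0.1,0],[0.4,0.4,2.5,0.1,0,-0.1,0],[0.4,0,1.5,0,0,0,0],[0.4,0,0,0,0,0,0],[0.4,0,0,0,0,0,0],[0.4,0,0,0,0,0,0],[0.4,0,0,0,0,0,0],[0.4,0,0,0,0,0,0]]]'
python3 -c "
from h import *
plan([.4285,-.2737,.0155],74.7,1,.01)"
```

```text
t: 3.35
tool_pos: [0.4363, -0.2744, 0.0443]
orientation: [-1.335, -1.021, 1.018]
force: [0.5, 0.5, 0.1]
opening: 0.056
t 3.35 p [ 0.4363 -0.2744  0.0443] jaw yaw 75.3 down [ 0.01  -0.011 -1.   ] q1,q6 [-0.66 -1.97] open 0.056 F [0.5 0.5 0.1]
rows needed 3
[-0.0, 1.0, 0.3, 0.2, 0.2, -0.1]
[-0.0, 1.0, 0.3, 0.2, 0.2, -0.1]
[-0.0, 1.0, 0.3, 0.2, 0.2, -0.1]
```

```bash
python3 -m creep '[[[0.4,0,1,0.3,0.2,0.2,-0.1],[0.4,0,1,0.3,0.2,0.2,-0.1],[0.4,0,0.7,0.2,0.2,0.2,-0.1],[0.4,0,0,0,0,0,0],[0.4,0,0,0,0,0,0],[0.4,0,0,0,0,0,0],[0.4,0,0,0,0,0,0],[0.4,0,0,0,0,0,0]]]'
python3 -c "
from h import *
plan([.4285,-.2737,.0155],74.7,1,.01)"
```

```text
t: 4.15
tool_pos: [0.4281, -0.2728, 0.0151]
orientation: [-1.327, -1.009, 1.009]
force: [0.4, -0.1, -0.1]
opening: 0.0557
t 4.15 p [ 0.4281 -0.2728  0.0151] jaw yaw 74.6 down [ 0.001 -0.002 -1.   ] q1,q6 [-0.67 -1.97] open 0.0557 F [ 0.4 -0.1 -0.1]
rows needed 1
[-0.1, -0.0, -0.1, 0.1, -0.1, -0.1]
```

```bash
python3 -m creep '[[[0.9,0,0,0,0,0,0],[0.9,0,0,0,0,0,0],[0.9,0,0,0,0,0,0],[0.9,0,0,0,0,0,0],[0.9,0,0,0,0,0,0],[0.9,0,0,0,0,0,0],[0.9,0,0,0,0,0,0],[0.9,0,0,0,0,0,0]]]' 30
python3 -m creep '[[[0.9,0,-2,0,0,0,0],[0.9,0,-3,0,0,0,0],[0.9,0,-3,0,0,0,0],[0.9,0,-3,0,0,0,0],[0.9,0,0,0,0,0,0],[0.9,0,0,0,0,0,0],[0.9,0,0,0,0,0,0],[0.9,0,0,0,0,0,0]]]'
python3 -c "
from h import *
plan([.535,.077,.13],80,1)"
```

```text
t: 4.95
tool_pos: [0.4288, -0.2732, 0.0159]
orientation: [-1.329, -1.009, 1.009]
force: [-0.0, -0.6, 0.4]
opening: 0.0192
t: 5.75
tool_pos: [0.4253, -0.2704, 0.1246]
orientation: [-1.319, -1.006, 1.01]
force: [0.2, -0.6, -1.5]
opening: 0.0197
t 5.75 p [ 0.4253 -0.2704  0.1246] jaw yaw 74.6 down [-0.005  0.002 -1.   ] q1,q6 [-0.67 -1.97] open 0.0197 F [ 0.2 -0.6 -1.5]
rows needed 9
[4.0, -0.1, -0.1, -0.0, -0.6, 0.0]
[4.0, -0.1, -0.2, -0.0, -0.6, 0.0]
[4.0, -0.1, -0.2, -0.0, -0.6, 0.0]
[4.0, -0.1, -0.3, -0.0, -0.6, 0.0]
[4.0, -0.1, -0.3, -0.0, -0.6, 0.0]
[4.0, -0.1, -0.4, -0.0, -0.6, 0.0]
[4.0, -0.1, -0.4, -0.0, -0.6, 0.0]
[4.0, -0.1, -0.4, -0.0, -0.6, 0.0]
```

```bash
python3 -m creep '[[[0.9,4,-0.1,-0.1,0,-0.6,0],[0.9,4,-0.1,-0.2,0,-0.6,0],[0.9,4,-0.1,-0.2,0,-0.6,0],[0.9,4,-0.1,-0.3,0,-0.6,0],[0.9,4,-0.1,-0.3,0,-0.6,0],[0.9,4,-0.1,-0.4,0,-0.6,0],[0.9,4,-0.1,-0.4,0,-0.6,0],[0.9,4,-0.1,-0.4,0,-0.6,0]]]'
python3 -m creep '[[[0.9,2.5,0,-0.4,0,-0.6,0],[0.9,0,0,0,0,0,0],[0.9,0,0,0,0,0,0],[0.9,0,0,0,0,0,0],[0.9,0,0,0,0,0,0],[0.9,0,0,0,0,0,0],[0.9,0,0,0,0,0,0],[0.9,0,0,0,0,0,0]]]'
python3 -c "
from h import *
plan([.537,.077,.023],80,1,.03)"
```

```text
t: 6.55
tool_pos: [0.5173, 0.0434, 0.1218]
orientation: [-1.275, -1.053, 1.074]
force: [0.3, -0.2, -1.8]
opening: 0.0197
t: 7.35
tool_pos: [0.5226, 0.069, 0.1159]
orientation: [-1.264, -1.055, 1.088]
force: [-0.2, 0.0, -1.7]
opening: 0.0194
t 7.35 p [0.5226 0.069  0.1159] jaw yaw 79.7 down [-0.031  0.006 -1.   ] q1,q6 [ 0.03 -1.36] open 0.0194 F [-0.2  0.  -1.7]
rows needed 4
[0.3, 2.3, -0.4, -0.4, -0.1, 0.0]
[0.3, 2.3, -0.4, -0.4, -0.1, 0.0]
[0.3, 2.3, -0.4, -0.4, -0.1, 0.0]
[0.3, 2.3, -0.3, -0.4, -0.1, 0.0]
```

```bash
python3 -m creep '[[[0.9,0.3,2.3,-0.4,-0.4,-0.1,0],[0.9,0.3,2.3,-0.4,-0.4,-0.1,0],[0.9,0.3,1.8,-0.4,-0.4,-0.1,0],[0.9,0.3,1,-0.3,-0.4,-0.1,0],[0.9,0,0,0,0,0,0],[0.9,0,0,0,0,0,0],[0.9,0,0,0,0,0,0],[0.9,0,0,0,0,0,0]]]'
python3 -c "
from h import *
plan([.537,.077,.023],80,1,.01)"
```

```text
t: 8.15
tool_pos: [0.5417, 0.0771, 0.0439]
orientation: [-1.29, -1.083, 1.076]
force: [0.3, 0.1, -0.9]
opening: 0.02
t 8.15 p [0.5417 0.0771 0.0439] jaw yaw 80.0 down [ 0.005  0.001 -1.   ] q1,q6 [ 0.05 -1.35] open 0.02 F [ 0.3  0.1 -0.9]
rows needed 3
[-0.0, 0.7, 0.2, 0.1, -0.0, 0.0]
[-0.0, 0.7, 0.2, 0.1, -0.0, 0.0]
[-0.0, 0.7, 0.2, 0.1, -0.0, 0.0]
```

```bash
python3 -m creep '[[[0.9,0,0.7,0.1,0.1,0,0],[0.9,0,0.7,0.1,0.1,0,0],[0.9,0,0.7,0.1,0.1,0,0],[0.9,0,0,0,0,0,0],[0.9,0,0,0,0,0,0],[0.4,0,0,0,0,0,0],[0.4,0,0,0,0,0,0],[0.4,0,0,0,0,0,0]]]'
python3 -m creep '[[[0.4,0,0,0,0,0,0],[0.4,0,0,0,0,0,0],[0.4,0,0,0,0,0,0],[0.4,0,-3,0,0,0,0],[0.4,0,-3,0,0,0,0],[0.4,0,-3,0,0,0,0],[0.4,0,-3,0,0,0,0],[0.4,0,0,0,0,0,0]]]'
python3 - <<'E'
from h import *
from plant import optics
plan([.429,-.194,.11],86,2)
c=optics.read_camera("wrist"); cv2.imwrite("pics/w2.png",c["frame"][:,:,::-1])
for k in blobs(c,(4,90,90),(17,210,255),100): print(k[:,0].mean(0).round(),rect(c,k,.014))
E
```

```text
t: 8.95
tool_pos: [0.5399, 0.0777, 0.0229]
orientation: [-1.287, -1.081, 1.077]
force: [-0.7, 0.2, -0.1]
opening: 0.0392
t: 9.75
tool_pos: [0.5386, 0.0774, 0.1466]
orientation: [-1.286, -1.08, 1.078]
force: [1.1, -0.2, 1.1]
opening: 0.0559
t 9.75 p [0.5386 0.0774 0.1466] jaw yaw 79.9 down [-0.     0.002 -1.   ] q1,q6 [ 0.05 -1.35] open 0.0559 F [ 1.1 -0.2  1.1]
rows needed 7
[-4.1, 0.5, 0.9, -0.0, -0.9, 0.0]
[-4.1, 0.5, 0.9, -0.0, -0.9, 0.0]
[-4.1, 0.5, 1.0, -0.0, -0.9, 0.0]
[-4.0, 0.5, 1.0, -0.0, -0.9, 0.0]
[-4.0, 0.5, 1.1, -0.0, -0.9, 0.0]
[-4.0, 0.5, 1.2, -0.0, -0.9, 0.0]
[-4.0, 0.5, 1.2, -0.0, -0.9, 0.0]
[ 58. 244.] [ 543.  -203.1   67.1   20.7   -7. ]
[119. 232.] [ 539.6 -134.5   38.3   20.8    9. ]
[320. 196.] [538.7  76.7  65.1  20.   -9.6]
[ 18. 134.] [ 428.6 -192.6   99.    32.9  -19.7]
[ 97. 130.] [ 439.7 -119.    99.5   20.8    8.9]
```

View pics/w2.png

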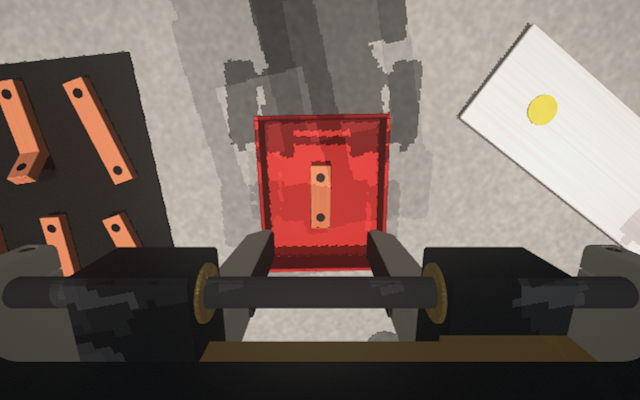

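The short link lies flat in the middle of the tray at pixel (320,196), world (0.539, 0.077), and is let go. Next is the bent link.

```bash
python3 -m creep '[[[0.4,-4.1,0.4,0.9,0,-0.9,0],[0.4,-4.1,0.4,0.9,0,-0.9,0],[0.4,-4.1,0.4,1,0,-0.9,0],[0.4,-4,0.4,1,0,-0.9,0],[0.4,-4,0.4,1.1,0,-0.9,0],[0.4,-4,0.4,1.2,0,-0.9,0],[0.4,-3,0.4,1.2,0,-0.9,0],[0.4,0,0,0,0,0,0]]]'
python3 - <<'E'
from h import *
from plant import optics
plan([.429,-.194,.06],86,2)
c=optics.read_camera("wrist"); cv2.imwrite("pics/w3.png",c["frame"][:,:,::-1])
for k in blobs(c,(4,90,90),(17,210,255),100): print(k[:,0].mean(0).round(),rect(c,k,.012))
# spot and foot yaw
y=c
E
```

```text
t: 10.6
tool_pos: [0.4212, -0.1898, 0.1051]
orientation: [-1.222, -1.161, 1.17]
force: [-1.2, -0.6, -1.2]
opening: 0.0557
t 10.6 p [ 0.4212 -0.1898  0.1051] jaw yaw 86.8 down [-0.013  0.006 -1.   ] q1,q6 [-0.53 -2.05] open 0.0557 F [-1.2 -0.6 -1.2]
rows needed 2
[-0.2, 2.2, -0.4, -0.4, 0.4, 0.1]
[-0.2, 2.3, -0.4, -0.4, 0.4, 0.1]
[333. 348.] [ 564.8 -185.5   67.4   17.6  -89.1]
[381. 325.] [ 540.8 -137.1   40.9   20.9    8.9]
[311. 324.] [ 536.2 -205.5   37.8   20.7   -7. ]
[397. 210.] [ 432.4 -123.3   88.3   21.6    9.1]
[317. 216.] [ 429.7 -193.7  101.2   21.3   -2.4]
```

View pics/w3.png

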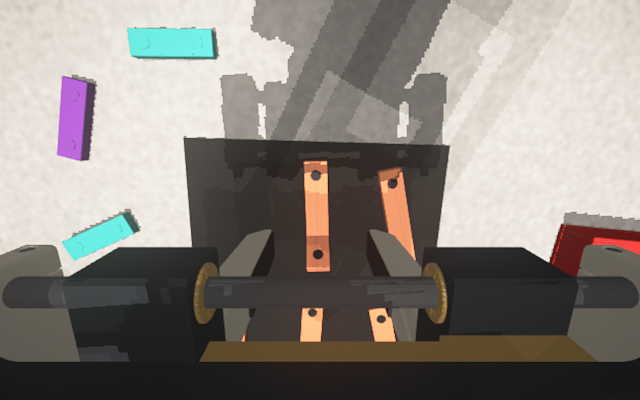

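The bent link is at pixel (317,216): its tail is at row 161, the crease near row 236 and the raised tip at row 271. I'll cast the flat part's edges to get its yaw.

Run:
```python
from h import *
from plant import optics
c=optics.read_camera("wrist")
ks=[k for k in blobs(c,(4,90,90),(17,255,255),100) if abs(k[:,0].mean(0)[0]-317)<8 and abs(k[:,0].mean(0)[1]-216)<12]
m=np.zeros((400,640),np.uint8); cv2.drawContours(m,ks,-1,255,-1)
P=[]
for r in range(170,230,6):
    u=np.flatnonzero(m[r]); P.append(ray(c,(u.mean(),r),.012)[:2])
P=np.array(P); print(np.degrees(np.arctan(np.polyfit(P[:,0],P[:,1],1)[0])),P[[0,-1]].round(4))
print("tail",ray(c,(316,161),.012).round(4),"crease",ray(c,(318,236),.012).round(4))
```

```text
-1.769994308187442 [[ 0.3874 -0.1924]
 [ 0.4353 -0.194 ]]
tail [ 0.38   -0.1898  0.012 ] crease [ 0.4467 -0.192   0.012 ]
```

```bash
python3 -m creep '[[[0.4,-0.2,2.2,-0.4,-0.3,0,0.1],[0.4,-0.2,2.2,-0.4,-0.3,0,0.1],[0.4,0,1.5,-0.2,0,0,0],[0.4,0,0,0,0,0,0],[0.4,0,0,0,0,0,0],[0.4,0,0,0,0,0,0],[0.4,0,0,0,0,0,0],[0.4,0,0,0,0,0,0]]]'
python3 -c "
from h import *
plan([.430,-.1935,.0155],87.5,1,.01)"
```

```text
t: 11.5
tool_pos: [0.4367, -0.1852, 0.0464]
orientation: [-1.231, -1.176, 1.169]
force: [-0.6, 0.5, 0.4]
opening: 0.0561
t 11.5 p [ 0.4367 -0.1852  0.0464] jaw yaw 87.2 down [ 0.002  0.004 -1.   ] q1,q6 [-0.51 -2.04] open 0.0561 F [-0.6  0.5  0.4]
rows needed 4
[-0.2, 0.8, 0.2, 0.0, -0.1, 0.1]
[-0.2, 0.8, 0.2, 0.0, -0.1, 0.1]
[-0.2, 0.8, 0.2, 0.0, -0.1, 0.1]
[-0.2, 0.8, 0.2, 0.0, -0.1, 0.1]
```

```bash
python3 -m creep '[[[0.4,-0.3,0.7,0.2,0,-0.1,0.1],[0.4,-0.3,0.7,0.2,0,-0.1,0.1],[0.4,-0.2,0.8,0.2,0,-0.1,0.1],[0.4,-0.2,0.7,0.2,0,0,0],[0.4,0,0,0,0,0,0],[0.4,0,0,0,0,0,0],[0.4,0,0,0,0,0,0],[0.4,0,0,0,0,0,0]]]'
python3 -c "
from h import *
plan([.430,-.1935,.0155],87.5,1,.01)"
```

```text
t: 12.3
tool_pos: [0.4274, -0.1963, 0.0152]
orientation: [-1.233, -1.177, 1.177]
force: [0.3, 0.1, -0.6]
opening: 0.0557
t 12.3 p [ 0.4274 -0.1963  0.0152] jaw yaw 87.4 down [ 0.002 -0.002 -1.   ] q1,q6 [-0.54 -2.06] open 0.0557 F [ 0.3  0.1 -0.6]
rows needed 1
[0.3, -0.0, -0.2, 0.1, -0.1, -0.1]
```

```bash
python3 -m creep '[[[0.4,0.3,0,-0.2,0,0,0],[0.4,0,0,0,0,0,0],[0.9,0,0,0,0,0,0],[0.9,0,0,0,0,0,0],[0.9,0,0,0,0,0,0],[0.9,0,0,0,0,0,0],[0.9,0,0,0,0,0,0],[0.9,0,0,0,0,0,0]]]' 50
python3 -m creep '[[[0.9,0,0,0,0,0,0],[0.9,0,0,0,0,0,0],[0.9,0,-1,0,0,0,0],[0.9,0,-2,0,0,0,0],[0.9,0,-3,0,0,0,0],[0.9,0,-3,0,0,0,0],[0.9,0,-3,0,0,0,0],[0.9,0,-2,0,0,0,0]]]'
python3 -m creep '[[[0.9,0,-2,0,0,0,0],[0.9,0,-2,0,0,0,0],[0.9,0,-2,0,0,0,0],[0.9,0,-1,0,0,0,0],[0.9,0,0,0,0,0,0],[0.9,0,0,0,0,0,0],[0.9,0,0,0,0,0,0],[0.9,0,0,0,0,0,0]]]'
python3 - <<'E'
from h import *
from plant import optics
plan([.493,.298,.212],45.5,2,.035)
c=optics.read_camera("wrist"); cv2.imwrite("pics/w4.png",c["frame"][:,:,::-1])
c=optics.read_camera("top")
for k in blobs(c,(4,90,90),(17,210,255),100): print(k[:,0].mean(0).round(),rect(c,k,.012))
E
```

```text
t: 13.1
tool_pos: [0.4308, -0.1932, 0.0162]
orientation: [-1.235, -1.178, 1.177]
force: [0.9, 0.7, -0.6]
opening: 0.0189
t: 13.9
tool_pos: [0.4258, -0.1906, 0.1586]
orientation: [-1.224, -1.173, 1.178]
force: [-0.7, 0.9, -2.5]
opening: 0.0189
t: 14.7
tool_pos: [0.4255, -0.1905, 0.2352]
orientation: [-1.227, -1.174, 1.178]
force: [0.5, -0.1, -1.8]
opening: 0.0192
t 14.7 p [ 0.4255 -0.1905  0.2352] jaw yaw 87.5 down [-0.003  0.001 -1.   ] q1,q6 [-0.53 -2.06] open 0.0192 F [ 0.5 -0.1 -1.8]
rows needed 15
[3.3, 0.2, -0.3, -0.0, 2.8, -0.0]
[3.3, 0.2, -0.1, -0.0, 2.8, -0.0]
[3.3, 0.2, 0.0, -0.0, 2.8, -0.0]
[3.3, 0.2, 0.2, -0.0, 2.8, -0.0]
[3.3, 0.2, 0.3, -0.0, 2.8, -0.0]
[3.3, 0.2, 0.5, -0.0, 2.8, -0.0]
[3.2, 0.2, 0.7, -0.0, 2.8, -0.0]
[3.2, 0.2, 0.8, -0.0, 2.8, -0.0]
[3.1, 0.2, 1.0, -0.0, 2.8, -0.0]
[3.1, 0.2, 1.1, -0.0, 2.8, -0.0]
[3.0, 0.2, 1.3, -0.0, 2.8, -0.0]
[3.0, 0.2, 1.4, -0.0, 2.8, -0.0]
[2.9, 0.2, 1.6, -0.0, 2.8, -0.0]
[2.8, 0.2, 1.7, -0.0, 2.8, -0.0]
[2.7, 0.2, 1.8, -0.0, 2.8, -0.0]
[362. 232.] [ 440.2 -121.4  104.6   24.6    9.1]
[299. 200.] [539.4  76.7  68.8  24.   -9.9]
[411. 193.] [ 561.4 -284.2  103.7   25.2   -9.6]
[388. 194.] [ 561.7 -208.7  103.4   25.1   -7.1]
[364. 190.] [ 571.8 -132.3  103.9   25.1    9. ]
```

View pics/w4.png

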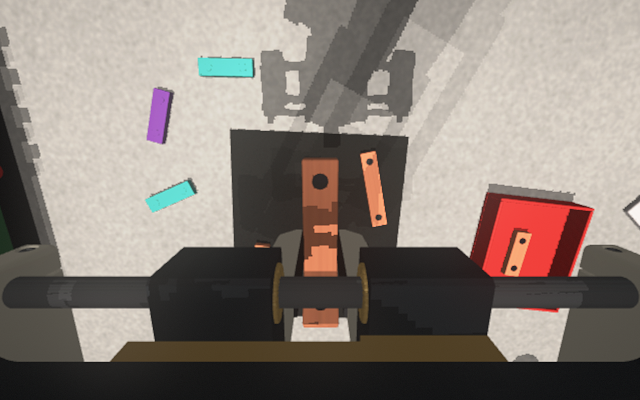

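The bent link is held at its middle, pixel (320,240), level along the view. The other four links haven't moved.

```bash
python3 -m creep '[[[0.9,3.3,0.1,-0.3,0,2.8,0],[0.9,3.3,0.1,-0.1,0,2.8,0],[0.9,3.3,0.1,0,0,2.8,0],[0.9,3.3,0.1,0.2,0,2.8,0],[0.9,3.3,0.1,0.3,0,2.8,0],[0.9,3.3,0.1,0.5,0,2.8,0],[0.9,3.2,0.1,0.7,0,2.8,0],[0.9,3.2,0.1,0.8,0,2.8,0]]]'
python3 -c "
from h import *
plan([.493,.298,.212],45.5,2,.03)"
```

```text
t: 15.6
tool_pos: [0.4619, 0.077, 0.2227]
orientation: [-1.386, -0.858, 0.871]
force: [0.8, -0.5, -1.5]
opening: 0.0195
t 15.6 p [0.4619 0.077  0.2227] jaw yaw 63.7 down [-0.009  0.001 -1.   ] q1,q6 [ 0.05 -1.06] open 0.0195 F [ 0.8 -0.5 -1.5]
rows needed 8
[2.7, 0.1, 0.9, -0.1, 2.3, -0.0]
[2.6, 0.1, 1.0, -0.1, 2.3, -0.0]
[2.6, 0.1, 1.1, -0.1, 2.3, -0.0]
[2.5, 0.1, 1.2, -0.1, 2.3, -0.0]
[2.5, 0.1, 1.3, -0.1, 2.3, -0.0]
[2.4, 0.1, 1.4, -0.1, 2.3, -0.0]
[2.4, 0.1, 1.5, -0.1, 2.3, -0.0]
[2.3, 0.1, 1.6, -0.1, 2.3, -0.0]
```

```bash
python3 -m creep '[[[0.9,2.7,0.1,0.9,-0.1,2.3,0],[0.9,2.6,0.1,1,-0.1,2.3,0],[0.9,2.6,0.1,1.1,-0.1,2.3,0],[0.9,2.5,0.1,1.2,-0.1,2.3,0],[0.9,2.5,0.1,1.3,-0.1,2.3,0],[0.9,1.5,0,0.8,0,2.3,0],[0.9,0,0,0,0,0,0],[0.9,0,0,0,0,0,0]]]'
python3 - <<'E'
from h import *
from plant import optics
plan([.493,.298,.209],45.5,2,.01)
c=optics.read_camera("scene"); np.savez("pics/s5.npz",**c); cv2.imwrite("pics/s5.png",cv2.resize(c["frame"][60:260,300:500,::-1],(600,600)))
E
```

```text
t: 16.4
tool_pos: [0.4817, 0.2432, 0.2115]
orientation: [-1.464, -0.668, 0.686]
force: [0.4, -0.3, -1.5]
opening: 0.019
t 16.4 p [0.4817 0.2432 0.2115] jaw yaw 49.7 down [-0.009 -0.006 -1.   ] q1,q6 [ 0.37 -0.49] open 0.019 F [ 0.4 -0.3 -1.5]
rows needed 6
[0.8, 0.0, 0.4, -0.0, 0.7, -0.1]
[0.8, 0.0, 0.5, -0.0, 0.7, -0.1]
[0.8, 0.0, 0.5, -0.0, 0.7, -0.1]
[0.8, 0.0, 0.5, -0.0, 0.7, -0.1]
[0.8, 0.0, 0.5, -0.0, 0.7, -0.1]
[0.8, 0.0, 0.5, -0.0, 0.7, -0.1]
```

View pics/s5.png

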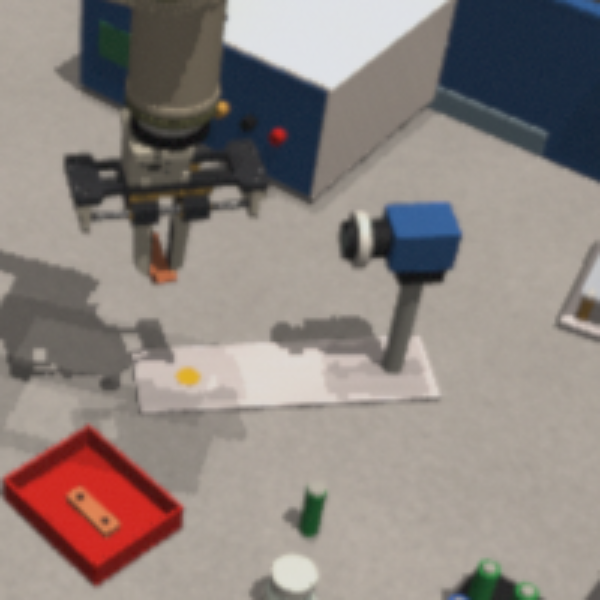

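The link (pixels 155–165, 240–275 in the crop) is clear of the camera head, and the short link is in the tray. On to the last 60 mm.

```bash
python3 -m creep '[[[0.9,0.8,0,0.4,0,0.7,-0.1],[0.9,0.8,0,0.5,0,0.7,-0.1],[0.9,0.8,0,0.5,0,0.7,-0.1],[0.9,0.8,0,0.5,0,0.7,-0.1],[0.9,0.8,0,0.5,0,0.7,-0.1],[0.9,0.6,0,0.5,0,0.7,-0.1],[0.9,0,0,0,0,0,0],[0.9,0,0,0,0,0,0]]]'
python3 - <<'E'
from h import *
from plant import optics
plan([.493,.298,.209],45.5,2,.01)
for n in("wrist","top"):
    c=optics.read_camera(n); np.savez(f"pics/{n}6.npz",**c); cv2.imwrite(f"pics/{n}6.png",c["frame"][:,:,::-1])
    for k in blobs(c,(4,90,60),(17,230,255),40): print(n,k[:,0].mean(0).round(),cv2.contourArea(k),rect(c,k,.205))
E
```

```text
t: 17.25
tool_pos: [0.4924, 0.2994, 0.2115]
orientation: [-1.48, -0.613, 0.613]
force: [-0.7, -0.0, -1.8]
opening: 0.0193
t 17.25 p [0.4924 0.2994 0.2115] jaw yaw 45.0 down [-0.001  0.002 -1.   ] q1,q6 [ 0.46 -0.33] open 0.0193 F [-0.7 -0.  -1.8]
rows needed 1
[-0.1, 0.2, -0.1, -0.1, -0.5, 0.1]
wrist [ 92. 356.] 182.5 [440.5 142.2  15.8  11.5  44.8]
wrist [320. 317.] 596.5 [525.8 264.8  21.5  13.6  44.8]
wrist [320. 217.] 3897.5 [480.6 310.2  70.8  20.4 -45.1]
top [539. 366.] 41.0 [  88.4 -531.9   20.3   14.2   89.7]
top [ 96. 289.] 44.5 [279.2 585.9  20.3  17.3  89.9]
top [362. 232.] 247.5 [424.9 -93.6  88.8  22.6   9. ]
top [299. 200.] 134.5 [508.   72.5  57.6  19.9 -10. ]
top [412. 194.] 236.5 [ 526.  -229.7   89.5   22.7   -9.4]
top [388. 194.] 236.0 [ 526.  -166.4   88.6   22.6   -6.9]
top [364. 190.] 234.5 [ 535.7 -102.6   88.9   22.6    9. ]
```

View pics/wrist6.png

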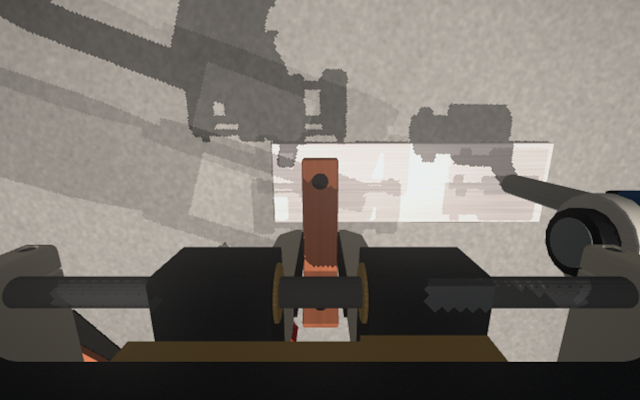

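The wrist view shows the link's flat part at (320,210), square to the foot's long axis. I'll check levelness and the mid position with depth.

Run:
```python
from h import *
c=dict(np.load("pics/wrist6.npz")); K,R,t=c["intrinsics"],c["R"],c["t"]
v,u=np.mgrid[165:258:3,308:333:3]; v,u=v.ravel(),u.ravel(); d=c["depth"][v,u]
X=(R.T@(np.linalg.inv(K)@np.c_[u,v,np.ones(len(u))].T*d-t[:,None])).T
med=np.median(X[:,2]); X=X[abs(X[:,2]-med)<.01]
n=np.linalg.svd(X-X.mean(0))[2][2]; n*=np.sign(n[2])
print("n",n.round(3),"tilt deg",np.degrees(np.arccos(n[2])),"top z",med,len(X))
tail=ray(c,(320,158.5),med); ax=np.array([.7071,-.7071,0]); print("tail",tail,"mid",tail+.05*ax-[0,0,.005])
```

```text
n [ 0.    -0.012  1.   ] tilt deg 0.6765429835802788 top z 0.20708244314796947 279
tail [0.45565199 0.33517251 0.20708244] mid [0.49100699 0.29981751 0.20208244]
```

```bash
python3 -m creep '[[[0.9,0,0,0,0,0,0],[0.9,0,0,0,0,0,0],[0.9,0,0,0,0,0,0],[0.9,0,0,0,0,0,0],[0.9,0,0,0,0,0,0],[0.9,0,0,0,0,0,0],[0.9,0,0,0,0,0,0],[0.9,0,0,0,0,0,0]]]'
python3 -c "
from plant import readout,robot
s=readout.read_state();print(s['tool_pos'],abs(s['dq']).max(),s['opening'])
robot.close_job()"
```

```text
t: 18.15
tool_pos: [0.4926, 0.2979, 0.2117]
orientation: [-1.48, -0.612, 0.612]
force: [0.6, -0.1, -1.7]
opening: 0.0192
[0.4925767  0.29793823 0.21172402] 0.0016742799137062251 0.01917296084737025
the job is handed in; nothing more can be done
```

The short link is in the red scrap tray, let go. The bent link is held at the view point in front of the inspection camera, and I handed the job in at about 18 s of the 69 s limit; no verdict is reported.

- **Bent link:** its middle measured at (0.491, 0.300, 0.202), within about 2 mm per axis of the view point (0.493, 0.299, 0.200). It was tilted 0.7° from level and within about 1° of side-on, with the bent end up.
- **Stillness and grip:** after a further 0.8 s of holding, joint speeds were below 0.002 rad/s and the fingers were closed on the link at 19 mm.
- **Short link:** it lies flat near the middle of the tray, at about (0.539, 0.077).
- **Sound links:** all four were within about 2 mm of their starts when measured with the bent link lifted, and in the same image places with it at the view point.
- **Not measured at the end:** I did not re-measure the screwdriver, cell and jar. The arm never went near them, and the forces I read after each move stayed below 3 N.

One small disagreement: the bent link's angle on the mat read about -4° from the top camera and about -2° from the wrist. I gripped at -2.5°.

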